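Select the marking power step and press start

ROBOT

A 7-joint arm with a two-finger parallel gripper is mounted at the origin on the work surface. World frame = base frame: x ahead of the robot, y to its left, z up, the work surface at z = 0. Lengths are in m, angles in rad, forces in N, time in s.
With the tool pointing down it reaches from about 0.4 to 0.9 m from the base axis. Payload 5.6 kg.
Tool frame: the origin (TCP) lies midway between the tips of the shut fingers; the grasp point (between the pads) lies 19 mm behind it; z points along the fingers, y is the line along which they close (so a half turn about z gives the same grasp; the last joint's range is limited). The gripper opens to 92 mm and grips with 3 to 60 N. Pads are 20 mm wide; open, the fingers measure 128 mm over their backs; the gripper's body (75 mm by 189 mm) begins 69 mm behind the grasp point.
Start: joints at [1.174, 0.468, -0.012, 1.603, 0.006, 1.071, -0.056], TCP at [0.225, -0.61, 0.215] pointing down, gripper open.
Joint ranges: [-2.53, 2.53], [-0.31, 2.02], [-1.57, 1.55], [0.28, 2.44], [-1.29, 4.43], [0.15, 1.84], [-2.92, 2.92]. Speed limits (rad/s): [2.57, 2.57, 3.14, 3.14, 3.14, 3.14, 3.14].

INTERFACE

Orientations are given as a 3x3 rotation matrix whose columns are the frame's x, y, z axes.
In Python, from station import env, effector, solver, viewer, workorder, search_frame, tip_of gives the robot as it stands. Calls block until the motion is done:
- env.reach(position, orientation): joint-space move of the TCP to a pose.
- env.movel(position, frame=None, rate=0.15): straight line of the TCP; frame=None keeps the orientation; rate is the mean speed in m/s.
- env.goto_joints(angles): joint-space move.
- effector.release() and effector.grasp(squeeze=None): open the fingers fully, or close them until they stop; squeeze is the grip in N (None keeps the last).
- env.pause(seconds).
- solver.inverse_kinematics(position, orientation): joint angles nearest the present ones, or None.
- env.sense(): the state.
- viewer.read_camera(name): name is "side" or "top"; returns (picture, depth): 420x560x3 uint8, red, green, blue; 420x560 float32, m along the optical axis (not along the pixel's ray), 0 where there is no reading.
- viewer.camera_info(name): a dict with "intrinsics" (3x3 intrinsics, pixels), "eye" and "rotation" of the camera in the world. Camera axes: x right, y up, looking along -z (the intrinsics and any distortion apply to the point x, -y, -z); pixel columns grow to the right and rows downward; lengths in m; the calibration is good to about 2 mm. A picture is of the moment at which its call begins. camera_info takes no time and is no camera call.
A pose or a line that the arm cannot do raises env.PlanningError and nothing moves.
- workorder.finish_job(): hands the job in; it is judged then, once.
Trained networks look in the newest picture that a camera, given by its name, has taken for a name from the list of things; names that differ only in an ending like _2 or _b are one class to them, and where a whole thing is asked for, a point or a joint stands for the part that bears it (a point fixed in the world has none). Each returns a list of dicts, best first, with "score" (0 to 1); they miss things now and then, are a little off and sometimes report something else, mostly with a low value. They report only what shows in the picture. A call takes as long as a camera call.
- search_frame(camera, name): "at" ([x, y, z] in m, in world coordinates, good to about 4 mm: the middle of the surface that is visible of it).
- tip_of(camera, name): "at" ([x, y, z] in m, in world coordinates, good to about 4 mm: a listed point, or the origin of a listed thing).
The state is a dict: "t": time; "joint_positions": joint angles; "joint_velocities": joint speeds; "tau": joint torques, N m; "ee_pos": TCP position; "tcp_rot": TCP orientation; "wrist_force": force on the tool from outside, world axes, zero at the start; "moment": the same for the moment, N m; "gripper_width": finger opening in m; "grasp_force": force on a finger pad.
Only numpy, scipy, OpenCV 4.12 (cv2) and the standard library are available. Lean on these libraries where they do the work, as an engineer would, in place of code of your own. Each camera call takes 0.05 s, during which the arm holds its last target. There are 200 camera calls.

TASK

On the laser marker's control box, push the selector's pointer round clockwise with a fingertip, click by click, until it rests in the fifth position (the long bar mark is the first), without letting it run on into the sixth. Take the finger off the pointer, then press the round start button right down and let it come up again. Do not grip or force the selector, and leave the wooden blank, the mouse and the brass hand stamp where they are.

Things in the scene. Friction and masses are not known exactly. Their poses are not given: they have to be found in the camera images.
- panel: grey control box fixed to the bench, 190 (x) x 300 (y) x 65 mm high, flat level top; origin at the centre of its underside, z up. At yaw 0 its front (-x) faces the robot. The selector is on its +y half, the start button on its -y half.
- selector_axis (a point): point on the box's top face (65 mm above the bench) on the selector's vertical turning axis, 55 mm towards the box's +y from its centre. Around it lies a thin aluminium dial, 168 mm across, with eight flat black marks 73 mm from the axis, 30 degrees apart; the empty 150 degrees of the circle face the box's front (-x).
- first_mark (a point): middle of the dial's first mark, a long bar (18 x 6 mm), 105 degrees counter-clockwise (seen from above) from the box's +x direction about the selector's axis. Going clockwise from it, the second to eighth marks are round dots, 8 mm across; the fifth lies 15 degrees clockwise from the box's +x.
- pointer_tip (a point): outer end of the pointer's top, 60 mm from the axis, 34 mm above the box's top. The selector is a black hub, 44 mm across, top 38 mm above the box, with a one-sided upright bar (the pointer) from the hub out to 60 mm: 14 mm thick, upright sides from 6 to 34 mm above the box's top, a white line on top. The point's x axis points outwards along the pointer.
- selector (a joint): selector angle in rad, growing clockwise seen from above: 0 in the first position, 0.5236 (30 degrees) more for each next, 2.094 in the fifth; stops just beyond first and eighth. A spring detent holds each position with 0.07 rad of play either way: up to 0.15 N m (3.5 N at 45 mm) to leave it; past half-way it snaps ahead into the next. Starts at rest in the first, second or third.
- start_top (a point): centre of the top of the start button, a round black button 36 mm across in a steel collar, on the -y half of the box, 155 mm from the selector's axis; z up
- start (a joint): travel of the start button in m: 0 up, 0.006 right down (5 N); it springs back when released
- blank: loose light-wood blank, 45 x 120 x 30 mm high; origin at the centre of its underside. To be left alone.
- mouse: loose black computer mouse, 100 x 58 x 30 mm high; origin at the centre of its underside. To be left alone.
- stamp: loose brass hand stamp, round, 40 mm across the foot, 46 mm high; origin at the centre of its underside. To be left alone.

How it is judged:
On the way, in this order (a step that is already met when the one before it is completed fails the run):
1. the selector rests in the fifth position with the fingers off it (value of joint selector between 1.96 and 2.23 rad and contact force between the fingers and selector_c0 below 0.1 N and contact force between the fingers and selector_c1 below 0.1 N and velocity of joint selector below 0.1 rad/s), for 0.2 s.
2. the start button is pressed right down (value of joint start above 0.0048 m), for 0.05 s.
At the end, for the whole second after the job is handed in: the selector rests in its fifth position (within about 7 degrees), the start button has been pressed down afterwards (at least 4.8 of its 6 mm) and is up again, and the blank, the mouse and the stamp are within 12 mm of where they stood (value of joint selector between 1.96 and 2.23 rad and value of joint start below 0.0015 m and distance of each of blank, mouse, stamp from where it was at the start of the episode below 0.012 m); the robot touches nothing.
It fails at once if the selector runs past the fifth position, more than half-way to the sixth (value of joint selector above 2.38 rad).
It fails at once if the start button is pressed before the selector is in the fifth position (value of joint start above 0.003 m and (value of joint selector below 1.94 rad or value of joint selector above 2.25 rad)).
It fails at once if the selector is gripped or forced (more than 25 N) (contact force between the fingers and selector_c0 above 25 N or contact force between the fingers and selector_c1 above 25 N).
It fails at once if the blank, the mouse or the stamp is shoved or lifted (distance of any of blank, mouse, stamp from where it was at the start of the episode above 0.012 m).
It also fails if it takes over 64 s, if anything falls off the work surface, if the arm or the gripper's body presses on something with over 40 N, if the wrist force passes 120 N, or if a joint passes its speed limit or range.

## Working session

There is one attempt and no reset: what is moved stays moved. The work goes in short steps, each a Python script; the robot and the scene stay as the last script left them, time stands still between calls to the robot, and variables do not carry over. Pictures are saved under pics/ and viewed, at most 10 in all, crops included, and the job is handed in when it is done.

```bash
mkdir -p pics; python3 - <<'E'
from station import *
import cv2,numpy as np
for c in("top","side"):
    p,d=viewer.read_camera(c); cv2.imwrite(f"pics/{c}0.png",p[:,:,::-1])
    i=viewer.camera_info(c); print(c,np.round(i["eye"],3).tolist(),np.round(i["rotation"],2).tolist())
    for n in["panel","selector_axis","first_mark","pointer_tip","start_top","blank","mouse","stamp"]:
        print(n,[(np.round(r["at"],3).tolist(),round(r["score"],2)) for r in tip_of(c,n)[:2]])
s=env.sense();print(s["t"],s["wrist_force"],s["gripper_width"],np.round(s["tcp_rot"],2).tolist())
E
```

```text
top [0.402, 0.021, 0.979] [[-0.0, 0.99, -0.15], [-1.0, -0.0, 0.01], [0.01, 0.15, 0.99]]
panel [([0.567, -0.061, -0.002], 0.81)]
selector_axis [([0.586, -0.01, 0.067], 0.6)]
first_mark [([0.593, 0.06, 0.063], 0.97)]
pointer_tip [([0.595, 0.048, 0.098], 0.81)]
start_top [([0.534, -0.159, 0.091], 0.72)]
blank []
mouse [([0.477, -0.273, 0.001], 0.6)]
stamp [([0.401, -0.112, -0.003], 0.6)]
side [0.409, -0.63, 0.735] [[0.98, 0.11, -0.14], [-0.17, 0.67, -0.72], [0.02, 0.73, 0.68]]
panel [([0.567, -0.061, 0.0], 0.71)]
selector_axis [([0.588, -0.009, 0.068], 0.72)]
first_mark [([0.595, 0.058, 0.065], 0.86)]
pointer_tip [([0.599, 0.048, 0.098], 0.82)]
start_top [([0.53, -0.163, 0.086], 0.52)]
blank [([0.632, 0.166, -0.002], 0.63)]
mouse [([0.478, -0.276, 0.002], 0.89), ([0.634, 0.166, -0.004], 0.53)]
stamp [([0.4, -0.112, -0.002], 0.75)]
0.9 [ 0.87423939 -0.01004163 -0.42009704] 0.09201724521930313 [[0.94, 0.35, -0.0], [0.35, -0.94, -0.0], [-0.0, 0.0, -1.0]]
```

```bash
ls; python3 -c "
import cv2,numpy as np
cv2.imwrite('pics/both.png',cv2.resize(np.vstack([cv2.imread('pics/top0.png'),cv2.imread('pics/side0.png')]),(400,600)))" 
```

```text
pics
```

View pics/top0.png

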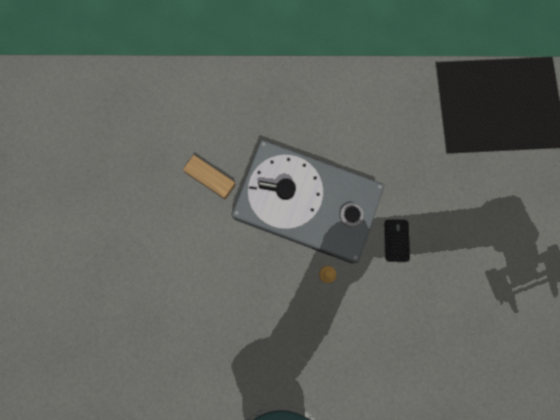

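View pics/side0.png

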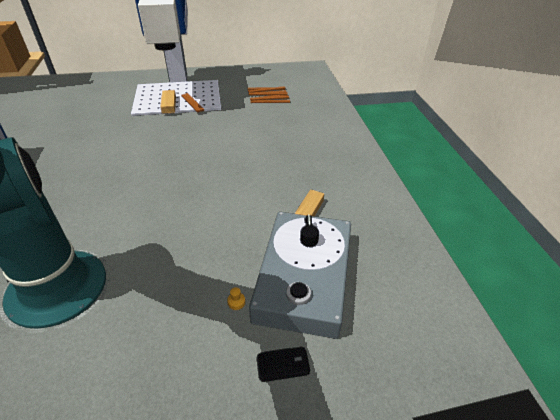

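The top view shows the box yawed about -21°, with the hub at (286,188) and the pointer facing the long bar at (252,187), so the selector is in the first position. The button is at (352,214). The blank, mouse and stamp are all clear of the working area. The networks agree from both views on axis (0.587,-0.010), and the heights match the text.

```bash
cat > h.py <<'E'
from station import *
import numpy as np, cv2
AX=np.array([.587,-.0095]); TH1=np.radians(84); R=.046; Z=.082
def frame(a):  # tool down, x axis at world yaw a
    c,s=np.cos(a),np.sin(a); return np.array([[c,s,0],[s,-c,0],[0,0,-1.]])
def pose(deg,z=Z,flip=np.pi,off=.017):  # finger face touching a pointer at selector angle deg
    th=TH1-np.radians(deg); u=np.array([np.cos(th),np.sin(th)]); t=np.array([-u[1],u[0]])
    return np.append(AX+R*u+off*t,z), frame(th-np.pi/2+flip)
def F(): return np.round(env.sense()["wrist_force"],1).tolist()
E
python3 - <<'E'
from h import *
for f in(0,np.pi):
    print([None if (q:=solver.inverse_kinematics(*pose(a,flip=f))) is None else np.round(q,2).tolist() for a in(-20,20,50,80,110)])
# button/collar heights from top-camera depth
p,d=viewer.read_camera("top"); i=viewer.camera_info("top");K=np.array(i["intrinsics"])
v,u=np.mgrid[195:235,330:375]; z=d[195:235,330:375]
P=np.stack([(u-K[0,2])*z/K[0,0],-(v-K[1,2])*z/K[1,1],-z],-1)@np.array(i["rotation"]).T+i["eye"]
r=np.hypot(P[...,0]-.532,P[...,1]+.161)
for a in range(0,45,4):
    m=(r>=a/1e3)&(r<(a+4)/1e3); print(a,np.round(np.percentile(P[...,2][m],[10,50,90]),4) if m.any() else None)
m=(P[...,2]>.083)&(r<.03);print(P[m].mean(0),m.sum(), env.sense()["t"])
E
```

```text
[[0.19, 0.53, -0.39, 1.9, 0.28, 0.76, -1.68], [0.07, 0.56, -0.25, 1.83, 0.19, 0.78, -2.3], [-0.05, 0.57, -0.08, 1.78, 0.06, 0.79, -2.7], [-0.87, 1.08, 1.33, 1.8, -1.12, 1.26, -2.28], [0.76, 1.11, -1.34, 1.68, 1.13, 1.31, 1.88]]
[[0.45, 0.63, -0.74, 1.89, 0.56, 0.84, 1.24], [0.44, 0.69, -0.77, 1.8, 0.6, 0.9, 0.51], [0.41, 0.7, -0.72, 1.75, 0.57, 0.91, 0.04], [0.37, 0.69, -0.62, 1.71, 0.49, 0.9, -0.38], [0.32, 0.66, -0.49, 1.71, 0.39, 0.87, -0.79]]
0 [0.0855 0.0878 0.0885]
4 [0.0848 0.0876 0.0901]
8 [0.0863 0.0879 0.0901]
12 [0.0783 0.0868 0.0887]
16 [0.076  0.0799 0.0879]
20 [0.0665 0.0774 0.0871]
24 [0.064  0.0686 0.0785]
28 [0.0638 0.0662 0.0769]
32 [0.0634 0.0653 0.067 ]
36 [0.0638 0.0656 0.0675]
40 [0.0632 0.0655 0.0675]
44 [0.0627 0.0655 0.068 ]
[ 0.53261032 -0.15493975  0.08737742] 207 0.95
```

```bash
python3 - <<'E'
from h import *
effector.grasp(squeeze=20)
p,R_=pose(-18); p[2]=.22; env.reach(p,R_)
env.movel(pose(-18)[0],rate=.12)
print("down",F(),np.round(env.sense()["ee_pos"],4))
for a in range(-12,21,4):
    env.movel(*pose(a),rate=.06); print(a,F())
for a in (12,):env.movel(*pose(a),rate=.06)
print(F())
for c in("top","side"):
    p,_=viewer.read_camera(c); cv2.imwrite(f"pics/{c}1.png",p[:,:,::-1])
    print([(np.round(r["at"],3).tolist(),round(r["score"],2)) for r in tip_of(c,"pointer_tip")[:2]])
a=cv2.imread("pics/side1.png")[180:330,220:380]; cv2.imwrite("pics/s1.png",cv2.resize(a,None,fx=4,fy=4,interpolation=2)[:600])
print(env.sense()["t"])
E
```

```text
down [0.4, -0.4, 0.0] [0.5614 0.0321 0.0827]
-12 [0.1, 0.7, -0.3]
-8 [-0.5, -0.8, -0.4]
-4 [0.8, 0.7, -0.0]
0 [0.9, 0.3, 0.1]
4 [-0.8, 0.4, 0.1]
8 [-2.0, 0.5, -0.0]
12 [-3.1, 0.8, 0.2]
16 [-0.3, 0.1, -0.2]
20 [0.2, -0.0, -0.8]
[-0.1, -0.1, 0.4]
[]
[([0.622, 0.041, 0.096], 0.56)]
8.9167
```

View pics/s1.png

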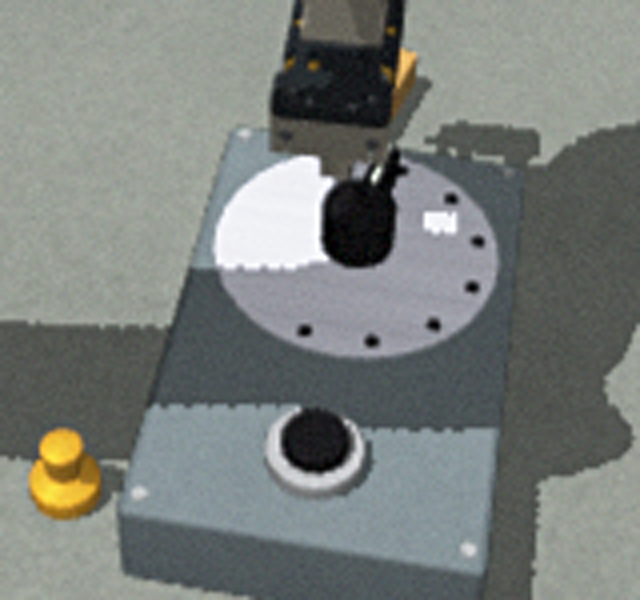

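The crop shows the pointer at (390,165), beside the second dot. The measured angle is 55°, against 54° expected, and the force dropped at the snap as predicted. Next are clicks two to four.

```bash
python3 - <<'E'
from h import *
def tip(c):
    viewer.read_camera(c); return [(np.round(r["at"],3).tolist(), round(84-float(np.degrees(np.arctan2(r["at"][1]-AX[1],r["at"][0]-AX[0]))),1),round(r["score"],2)) for r in tip_of(c,"pointer_tip")[:2]]
for k in(1,2,3):
    for a in range(30*k-14,30*k+20,4):
        env.movel(*pose(min(a,30*k+18)),rate=.06); f=F(); print(a,f,end=" ")
    env.pause(.3); print("\nclick",k,F(),tip("side"))
for a in(96,80): env.movel(*pose(a),rate=.06)
p,_=pose(80); p[2]=.2; env.movel(p,rate=.12); env.pause(.3)
print(F(),tip("side"),tip("top"),env.sense()["t"])
for c in("top","side"):
    print([(np.round(r["at"],3).tolist(),round(r["score"],2)) for r in tip_of(c,"start_top")[:1]])
p,_=viewer.read_camera("side");cv2.imwrite("pics/s2.png",cv2.resize(p[180:330,220:380,::-1],None,fx=4,fy=4))
E
```

```text
16 [-0.6, -0.4, -0.7] 20 [0.7, -0.3, -0.6] 24 [0.3, 0.5, -0.5] 28 [-0.3, -0.8, 0.6] 32 [-1.1, -0.0, 0.3] 36 [-0.1, 0.5, -1.0] 40 [-1.6, -0.2, 0.1] 44 [-0.0, -0.7, -0.3] 48 [0.2, 0.8, 0.4] 
click 1 [0.1, 0.0, -0.0] [([0.403, -0.107, -0.0], 236.1, 0.55)]
46 [-1.7, 0.2, -0.4] 50 [0.2, 0.1, -1.5] 54 [0.3, 0.9, 0.8] 58 [0.7, 0.3, 0.2] 62 [0.2, -0.8, 0.2] 66 [0.4, -0.5, -0.7] 70 [-1.1, 1.7, -0.8] 74 [-0.3, 0.7, 0.4] 78 [0.7, 0.6, 0.6] 
click 2 [-0.5, 0.3, -0.2] [([0.649, -0.012, 0.096], 86.8, 0.7)]
76 [1.5, 0.1, 0.6] 80 [0.4, 0.1, -0.2] 84 [0.5, 0.5, 0.1] 88 [0.3, 0.3, -0.2] 92 [0.6, 1.2, 0.1] 96 [-0.4, -0.1, -0.7] 100 [0.6, 0.2, 0.3] 104 [-0.5, 0.0, -0.1] 108 [1.3, -0.2, 0.3] 
click 3 [-0.6, 0.0, -0.6] [([0.642, -0.039, 0.097], 112.6, 0.87), ([0.586, -0.009, 0.068], -77.6, 0.16)]
[0.2, 0.4, 0.7] [([0.638, -0.042, 0.097], 116.4, 0.84)] [] 19.2917
[]
[([0.535, -0.159, 0.087], 0.47)]
```

View pics/s2.png

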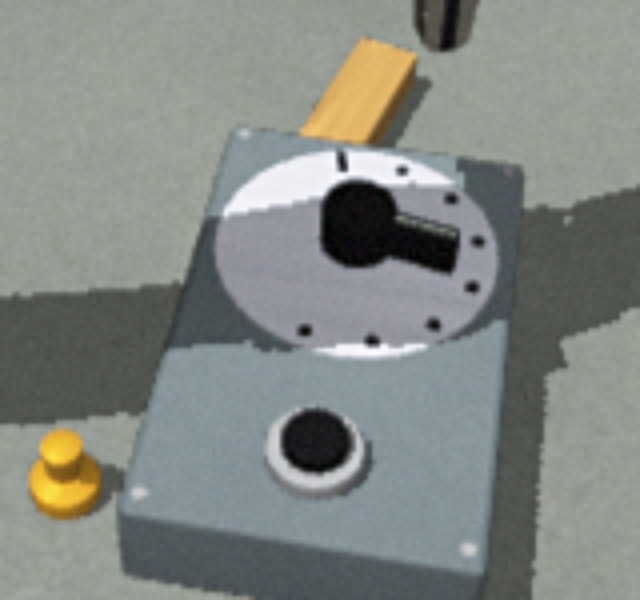

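The pointer now aims at the fifth dot at (472,287), past the fourth at (478,241). The measured tip is within 5 mm of the predicted fifth position, and the finger is clear. Next is the button.

```bash
python3 - <<'E'
from h import *
B=[.533,-.158]; fr=pose(80)[1]
env.movel([*B,.2],frame=fr,rate=.15); env.movel([*B,.1],rate=.1)
z=.092
while z>.072:
    env.movel([*B,z],rate=.03); s=env.sense(); print(round(z,4),round(s["ee_pos"][2],4),F())
    if s["wrist_force"][2]>12: break
    z-=.0015
env.pause(.2); print(F())
env.movel([*B,.22],rate=.1); env.pause(.4)
print(F(),env.sense()["t"])
p,_=viewer.read_camera("side")
for n in("pointer_tip","start_top","stamp","mouse","blank"): print(n,[np.round(r["at"],3).tolist() for r in tip_of("side",n)[:1]])
cv2.imwrite("pics/s3.png",p[:,:,::-1])
E
```

```text
0.092 0.0918 [0.2, 0.0, -0.1]
0.0905 0.0904 [0.2, -0.0, -0.7]
0.089 0.0889 [-0.3, 0.1, -0.3]
0.0875 0.0875 [-0.5, -0.0, 0.5]
0.086 0.0861 [-0.1, 0.2, 3.1]
0.0845 0.0846 [-0.8, 0.3, 3.6]
0.083 0.0831 [-0.7, 0.3, 3.4]
0.0815 0.0816 [-0.9, 0.3, 4.3]
0.08 0.0813 [-4.9, 0.1, 14.2]
[-4.4, 1.4, 13.4]
[0.4, 0.4, 0.8] 26.6083
pointer_tip [[0.64, -0.04, 0.097]]
start_top [[0.532, -0.161, 0.088]]
stamp [[0.4, -0.107, -0.002]]
mouse [[0.482, -0.273, -0.001]]
blank []
```

The force curve shows contact at 87 mm and a hard stop at 81.3 mm, which is the full 6 mm of travel. The button is back up at 88 mm.

```bash
python3 -c "
from station import *
print(workorder.finish_job())"
```

```text
the job is handed in; nothing more can be done
None
```

The selector was pushed click by click into the fifth position, the start button was pressed fully and came back up, and the job is handed in; the stamp and mouse measured where they were, but the blank was not detected in the last check (the arm never went near it), and no verdict was returned.

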